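# Dock the catch canister under the granulator spout

## Task

Put the empty blue-lidded catch canister back under the granulator's spout: keep it upright and on the bench all the way, and slide it along the guide fence, past the spring catch, until it has pressed the stiff button flush and is fully home against the rear stop, pushing firmly but never with more than 25 N. Then swing the red keeper bar fully shut across the front of it and take the gripper away. Leave the other things on the bench where they are.

Things in the scene. Friction and masses are not known exactly. Their poses are not given: they have to be found in the camera images.
- granulator: Bench granulator for failed prints, fixed: grey housing 224 mm deep, 250 wide, 255 high, yellow hopper on top to 345, canister dock in front. Origin on the bench under the centre of a canister that is fully home. x points along the lane INTO the machine, y away from the guide fence, z up. Housing front at x=+58 mm (frame values in mm here and below are x, y, z in this frame)
- fence (a point): Guide fence of the dock: straight aluminium wall, 6 mm thick, 60 high, lane face at y=-50, from x=-240 to x=+50; the 35 mm before x=-240 flare away from the lane. Behind it lies a foot 4 high out to y=-82. This point: top edge of the lane face where the straight part starts (-240, -50, 60)
- stop (a point): Rear stop: rigid steel plate, face at x=+50, y=-43..43, z=10..80. At its middle a brass canister-present button, 12 mm in diameter, stands 6 mm out; it is stiff (10 N all the way, on top of the canister's drag of 2 to 7 N) and stays in. A canister that is home has pressed it flush and touches the plate. This point: middle of the plate's face (50, 0, 45)
- nose (a point): Spring catch: orange upright free-turning roller, radius 8 mm, z=32..62, this point its top centre, free at (-32, 47, 62). The passing canister pushes it outward (+y) up to 11 mm against 4.5 N plus 0.25 N per mm: the push rises to 8 to 16 N, then eases. It holds a docked canister but does not pull it home by itself. Grey housing behind it: x=-52..-8, y=82..110, 66 high
- spout (a point): Steel spout, which stands over the lid of a docked canister: x=-4..60, y=-22..22, underside 110 mm above the bench, 190 high. This point: middle of its lower front edge (-4, 0, 110)
- canister: The empty catch canister: upright white cylinder 100 mm in diameter, 95 high, blue band, blue lid with a dark inlet, 0.25 to 0.5 kg, too wide to grasp. Origin at the centre of its underside, z up; it may be turned any way. It starts on the bench in front of the dock, 200 to 270 mm short of home and 4 to 45 mm clear of the fence's lane face
- keeper (a joint): Angle a of the red keeper bar about its upright post: 0 = shut, across the lane, 4 mm clear of a docked canister; it opens through the -x side, stop at 2.4, starts at 1.8 to 2.2. From the post axis the bar points along (-sin a, -cos a) in the granulator's x, y. Bar: 10 mm thick, z=40..64, reaching 112 mm from the axis. Light friction; stays where left
- keeper_end (a point): Free end of the keeper bar, on its middle line at half height, 112 mm from the post axis, 52 mm over the bench
- post (a point): Upright steel post of the keeper bar, 14 mm in diameter (18 at the bar's eye), 66 mm high; this point: its top, on the axis, at (-59, 70, 66)
- full_canister: Bystander: a full canister of the same size, orange band and grey lid. Origin at the centre of its underside
- spool: Bystander: lying orange filament spool, 130 mm in diameter, 50 mm high. Origin at the centre of its underside
- scraper: Bystander: print scraper 200 mm long, lying along its own x axis. Origin under its middle
- brush: Bystander: brush 170 mm long, lying along its own x axis. Origin under its middle
- gear: Bystander: green printed gear, 76 mm in diameter, 24 mm high. Origin at the centre of its underside
- glue: Bystander: small glue bottle with a red cap, 32 mm in diameter, 95 mm high. Origin at the centre of its underside
- bracket: Bystander: yellow printed angle bracket, 60 x 50 x 40 mm. Origin at the underside

How it is judged (in metres and radians):
On the way:
1. The canister is fully home (its centre within 2 mm of home along the lane, 4 mm across) with the keeper bar still open (x of canister in the frame of granulator above -0.002 m and y of canister in the frame of granulator below 0.004 m and value of joint keeper above 1 rad), for 0.2 s.
At the end, for the whole second after the job is handed in: The canister stands upright on the bench at rest, its centre within 2 mm of home along the lane and 4 mm across it, and the keeper bar is shut (within 0.06 rad) (x of canister in the frame of granulator above -0.002 m and y of canister in the frame of granulator between -0.004 and 0.004 m and angle between canister's own z axis and vertical below 0.05 rad and height (world z) of canister below 0.004 m and linear speed of canister below 0.01 m/s and value of joint keeper below 0.06 rad); the robot touches nothing.
It fails at once if The robot pushes on the canister with more than 25 N (contact force between any of the fingers, the arm and canister above 25 N).
It fails at once if The canister is lifted more than 8 mm off the bench (height (world z) of canister above 0.008 m).
It fails at once if The canister is tipped by more than 0.15 rad (angle between canister's own z axis and vertical above 0.15 rad).
It fails at once if Another thing on the bench is moved by more than 15 mm (distance of any of full_canister, spool, scraper, brush, gear, glue, bracket from where it was at the start of the episode above 0.015 m).
It also fails if it takes over 70 s, if anything falls off the work surface, if the arm or the gripper's body presses on something with over 40 N, if the wrist force passes 120 N, or if a joint passes its speed limit or range.

## Robot

A 6-joint arm with a two-finger parallel gripper is mounted at the origin on the work surface. World frame = base frame: x ahead of the robot, y to its left, z up, the work surface at z = 0. Lengths are in mm, angles in rad, forces in N, time in s.
With the tool pointing down it reaches from about 300 to 775 mm from the base axis. Payload 14.6 kg.
Tool frame: the origin (TCP) lies on the centre line of the jaws, within the pads' length; the fingertips stand 19 mm ahead of it and the grasp point (between the pads) is the TCP (bot.tip_reach is the distance from the TCP to the fingertips, in mm); z points along the fingers, y is the line along which they close (so a half turn about z gives the same grasp; the last joint's range is limited). The gripper opens to 85 mm and grips with 20 to 120 N. Pads are 22 mm wide; open, the fingers measure 114 mm over their backs; the gripper's body (76 mm by 85 mm) begins 54 mm behind the grasp point. The pads swing forward as they close: fully open they stand 13 mm farther back than shut.
Start: joints at [1.188, 0.3, 1.521, -0, 1.321, -0.067], TCP at [170.815, 522.792, 250.281] pointing down, gripper open.
Joint ranges: [-3.03, 3.03], [-0.79, 2.21], [0.23, 2.52], [-1.04, 4.18], [0, 3.07], [-2.55, 2.55]. Speed limits (rad/s): [2.22, 2.22, 2.57, 3.14, 3.14, 3.14].

## Interface

Orientations are given as a unit quaternion [w, x, y, z].
In Python, from rig import bot gives the robot as it stands. Calls block until the motion is done:
- bot.move_to(position, orientation): joint-space move of the TCP to a pose.
- bot.servo_line(position, attitude=None, speed=150, until_force=None): straight line of the TCP; attitude=None keeps the orientation; speed is the mean speed in mm/s. With until_force (N) it stops when the force on the tool has changed by that much, and returns True; else False.
- bot.move_joints(angles): joint-space move.
- bot.move_gripper(opening, grip_force=None): finger opening in mm; grip_force is the grip in N (None keeps the last); returns when the fingers have stopped.
- bot.dwell(seconds).
- bot.ik(position, orientation): joint angles nearest the present ones, or None.
- bot.read_state(): the state.
- bot.read_camera(name): name is "scene" or "top" or "wrist"; returns a dict with "image" (420x560x3 uint8, blue, green, red), "depth" (420x560 float32, mm along the optical axis (not along the pixel's ray), 0 where there is no reading), "fovy" (degrees; the focal length in pixels is half the picture's height over the tangent of half this angle, whatever the lens; pixels are square), "cx", "cy" (the principal point, pixels), "k1" (the pictures are not rectified: a ray, as slopes to the right and down, at radius r is drawn at 1 + k1 r^2 times it, then the intrinsics apply), "eye" and "attitude" of the camera in the world; the wrist camera has in their place "mount" (4x4, takes a point from camera to tool coordinates, whose origin is the TCP and whose axes are the flange's). Camera axes: x right, y down, z forward; pixel columns grow to the right and rows downward; lengths in mm; the calibration is good to about 2 mm. A picture is of the moment at which its call begins: read the wrist's pose just before it.
A pose or a line that the arm cannot do raises bot.MotionError and nothing moves.
- bot.finish_job(): hands the job in; it is judged then, once.
The state is a dict: "clock": time; "joint_positions": joint angles; "qvel": joint speeds; "effort": joint torques, N m; "ee_pos": TCP position; "tool_rot": TCP orientation; "ft_force": force on the tool from outside, world axes, zero at the start; "moment": the same for the moment, N m; "grip_width": finger opening in mm; "grip_force": force on a finger pad.
Only numpy, scipy, OpenCV 4.12 (cv2) and the standard library are available. Lean on these libraries where they do the work, as an engineer would, in place of code of your own. Each camera call takes 0.05 s, during which the arm holds its last target. There are 200 camera calls.

## Working session

There is one attempt and no reset: what is moved stays moved. The work goes in short steps, each a Python script; the robot and the scene stay as the last script left them, time stands still between calls to the robot, and variables do not carry over. Pictures are saved under pics/ and viewed, at most 10 in all, crops included, and the job is handed in when it is done.

```bash
mkdir -p pics; ls
cat > h.py <<'E'
import numpy as np, cv2
from rig import bot
from scipy.spatial.transform import Rotation as R
def rot(q): q=np.asarray(q,float); return R.from_quat(q[[1,2,3,0]]).as_matrix() if q.shape==(4,) else q
def grab(n):
    st=bot.read_state(); c=bot.read_camera(n)
    if 'mount' in c:
        T=np.eye(4);T[:3,:3]=rot(st['tool_rot']);T[:3,3]=st['ee_pos'];M=T@np.array(c['mount']);c['R'],c['E']=M[:3,:3],M[:3,3]
    else: c['R'],c['E']=rot(c['attitude']),np.array(c['eye'],float)
    c['f']=210/np.tan(np.radians(c['fovy'])/2); return c
def rays(c,uv):
    uv=np.asarray(uv,float).reshape(-1,1,2); K=np.array([[c['f'],0,c['cx']],[0,c['f'],c['cy']],[0,0,1.]])
    s=cv2.undistortPointsIter(uv,K,np.array([c['k1'],0,0,0,0.]),None,None,(3,50,1e-9)).reshape(-1,2)
    return np.c_[s,np.ones(len(s))]
def onplane(c,uv,z):
    d=rays(c,uv)@c['R'].T; return c['E']+d*((z-c['E'][2])/d[:,2])[:,None]
def withdepth(c,uv):
    uv=np.asarray(uv).reshape(-1,2); dp=c['depth'][uv[:,1].astype(int),uv[:,0].astype(int)]
    return c['E']+(rays(c,uv)*dp[:,None])@c['R'].T
E
python3 - <<'E'
from h import *
for n in('top','scene'):
    c=grab(n); cv2.imwrite(f'pics/{n}0.png',c['image']); np.savez(f'{n}0.npz',**{k:v for k,v in c.items()})
    print(n,c['fovy'],c['E'],c['k1'],c['R'][:,2])
s=bot.read_state();print(s['clock'],s['tool_rot'],s['ft_force'])
E
```

```text
pics
top 48.379560250616414 [ 370.39982038  -11.74419133 1305.05085631] -0.07317886829865163 [ 0.15582304 -0.01278509 -0.98770224]
scene 50.4421515110592 [1193.90534577 -613.0608672   886.21051696] -0.13263326515081678 [-0.51764142  0.51156803 -0.6858174 ]
0.1 [-1.10488670e-04  1.57228358e-01  9.87562146e-01 -4.89171045e-04] [ 1.33455149e-02 -6.48248950e-04 -7.01984735e-01]
```

View pics/top0.png

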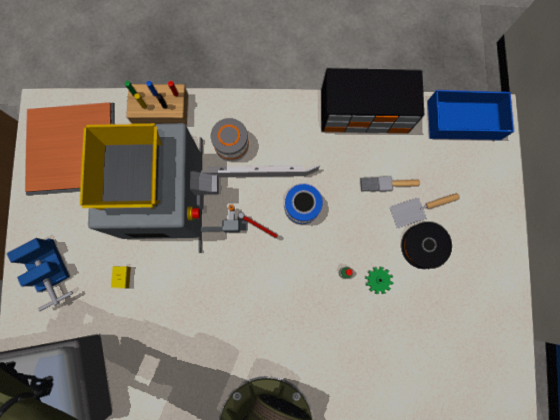

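View pics/scene0.png

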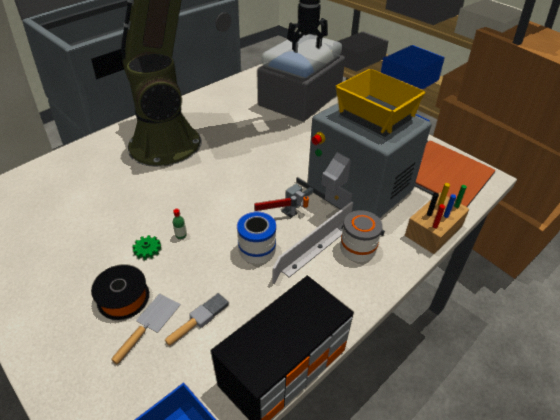

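The top view shows the lane running image-left (world +y). The fence spans about (218,170) to (318,168), the canister lid is at (303,203), and the red bar runs from (240,213) to (281,237). The scene view confirms the layout, with the canister at (257,225). Next I'll measure roughly with top-camera depth.

```bash
cat >> h.py <<'E'
def cloud(c):
    v,u=np.mgrid[0:420,0:560]; uv=np.c_[u.ravel(),v.ravel()]
    P=withdepth(c,uv).reshape(420,560,3); P[c['depth']<=0]=np.nan; return P
def hsv(c): return cv2.cvtColor(c['image'],cv2.COLOR_BGR2HSV)
def red(c):
    H=hsv(c); return ((H[...,0]<5)|(H[...,0]>174))&(H[...,1]>150)&(H[...,2]>70)
def blue(c):
    H=hsv(c); return (abs(H[...,0].astype(int)-110)<12)&(H[...,1]>130)&(H[...,2]>60)
E
python3 - <<'E'
from h import *
for n in('top','scene'):
    c=dict(np.load(n+'0.npz',allow_pickle=True)); P=cloud(c); X,Y,Z=P[...,0],P[...,1],P[...,2]
    print(n,'bench z',np.nanmedian(Z[(abs(X-400)<60)&(abs(Y+100)<30)]))
    m=blue(c)&(abs(Z-95)<10)&(X>300)&(X<700)&(abs(Y)<200)
    v,u=np.nonzero(m); (a,b),ax,an=cv2.fitEllipse(cv2.convexHull(np.c_[u,v].astype(np.float32)))
    print('lid',onplane(c,[a,b],95),ax,'depth mean',P[m].mean(0),P[m].max(0)-P[m].min(0))
    m=red(c)&(Z>35)&(Z<72)&(X>250)&(X<600)&(Y>-50)&(Y<300)
    v,u=np.nonzero(m); p=onplane(c,np.c_[u,v],64)[:,:2]; print('red',len(p),cv2.minAreaRect(p.astype(np.float32)),p[p[:,1].argmin()],p[p[:,1].argmax()])
    m=(abs(Z-55)<12)&(X>480)&(X<650)&(Y>-60)&(Y<260)
    v,u=np.nonzero(m);p=P[m][:,:2]; print('fence?',len(p),cv2.fitLine(p.astype(np.float32),cv2.DIST_HUBER,0,.01,.01).ravel(),p.min(0),p.max(0))
E
```

```text
top bench z -0.9530900485392522
lid [[588.37407868 -92.85526758  95.        ]] (36.09256362915039, 37.08364486694336) depth mean [587.7224469  -92.47018337  94.04112527] [96.78619252 98.18283015 14.83487251]
red 120 ((540.3462524414062, 80.45601654052734), (217.25498962402344, 35.86444091796875), 76.79300689697266) [501.21848332 -21.94025535] [547.7064096  190.30736484]
fence? 510 [5.5123225e-02 9.9847955e-01 5.3440186e+02 7.9729454e+01] [498.46661238 -59.84215089] [616.7332398 259.140234 ]
scene bench z 0.9211058998993167
lid [[596.75397792 -97.18460311  95.        ]] (29.82554054260254, 38.73591995239258) depth mean [599.7639994  -99.85343512  95.05666348] [96.92393574 96.76850892 16.0380521 ]
red 104 ((538.3970336914062, 14.892837524414062), (103.51785278320312, 29.165281295776367), 61.17166519165039) [520.81609889 -34.51153418] [551.61190766  64.94525216]
fence? 723 [3.9860958e-01 9.1712070e-01 5.4087067e+02 4.5128342e+01] [499.46893256 -26.09934914] [647.79263485 195.16277848]
```

```bash
cat >> h.py <<'E'
def att(gx,tilt=0,yaw=0):
    """tool z tilted towards unit vec gx (world xy), closing line across it; yaw turns about tool z"""
    gx=np.array([gx[0],gx[1],0.])/np.hypot(gx[0],gx[1]); z=gx*np.sin(tilt)-np.array([0,0,1])*np.cos(tilt)
    y=np.array([gx[1],-gx[0],0]); M=np.c_[np.cross(y,z),y,z]@R.from_euler('z',yaw).as_matrix()
    q=R.from_matrix(M).as_quat(); return list(q[[3,0,1,2]])
E
python3 - <<'E'
from h import *
bot.servo_line([150,460,470],speed=250)
bot.move_to([520,60,470],att([0,1]))
c=grab('wrist'); print(np.round(c['mount'],3),c['fovy'],c['E'],c['R'][:,2],bot.read_state()['clock'],bot.read_state()['ee_pos'])
cv2.imwrite('pics/w0.png',c['image']); np.savez('w0.npz',**c)
E
```

```text
[[-2.00000e-03 -9.63000e-01 -2.69000e-01  6.72380e+01]
 [ 1.00000e+00 -2.00000e-03  0.00000e+00  2.69000e-01]
 [-1.00000e-03 -2.69000e-01  9.63000e-01 -1.22469e+02]
 [ 0.00000e+00  0.00000e+00  0.00000e+00  1.00000e+00]] 60.707855257292124 [520.01832342 127.98062444 592.54353361] [ 8.24327001e-04 -2.68886747e-01 -9.63171448e-01] 3.1833 [519.84225024  60.78384903 470.09150754]
```

View pics/w0.png

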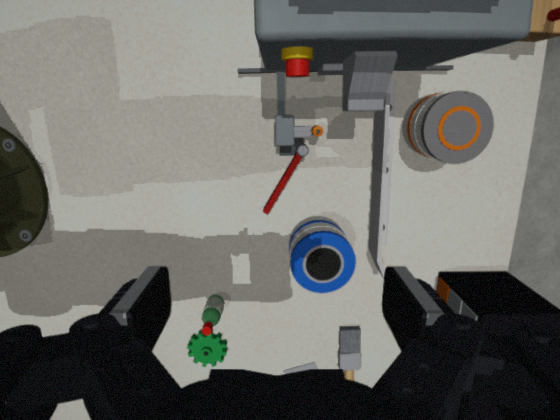

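The wrist view shows the roller at (317,131), the post top at (302,151), the bar end at (267,210), the lid at (323,262), the spout front at (367,103) and the fence at u≈380–390. I'll enlarge the fence and dock part.

Run:
```python
from h import *
c=dict(np.load('w0.npz',allow_pickle=True)); P=cloud(c)
im=c['image'][40:290,255:425]; cv2.imwrite('pics/w0c.png',cv2.resize(im,None,fx=2.4,fy=2.4,interpolation=cv2.INTER_CUBIC)[:600])
for v in (115,140,170,200,230,250,265): print(v,[(u,*np.round(P[v,u]).astype(int)) for u in range(368,398,3)])
for n,u,v,z in(('roller',317,131,62),('post',302.5,151,66),('end',267,210,64),('spout',367,108,110)): print(n,onplane(c,[u,v],z).round(1),P[v if isinstance(v,int) else int(v),int(u)].round(1))
```

```text
115 [(368, np.int64(669), np.int64(122), np.int64(-2)), (371, np.int64(673), np.int64(122), np.int64(-1)), (374, np.int64(678), np.int64(122), np.int64(1)), (377, np.int64(678), np.int64(122), np.int64(17)), (380, np.int64(678), np.int64(122), np.int64(34)), (383, np.int64(678), np.int64(122), np.int64(50)), (386, np.int64(680), np.int64(122), np.int64(60)), (389, np.int64(684), np.int64(122), np.int64(59)), (392, np.int64(706), np.int64(122), np.int64(2)), (395, np.int64(713), np.int64(122), np.int64(-2))]
140 [(368, np.int64(671), np.int64(82), np.int64(-1)), (371, np.int64(676), np.int64(82), np.int64(-1)), (374, np.int64(679), np.int64(83), np.int64(8)), (377, np.int64(678), np.int64(84), np.int64(26)), (380, np.int64(679), np.int64(85), np.int64(39)), (383, np.int64(678), np.int64(86), np.int64(57)), (386, np.int64(682), np.int64(87), np.int64(60)), (389, np.int64(705), np.int64(82), np.int64(2)), (392, np.int64(710), np.int64(82), np.int64(2)), (395, np.int64(716), np.int64(82), np.int64(-2))]
170 [(368, np.int64(674), np.int64(32), np.int64(-1)), (371, np.int64(679), np.int64(
[... 1966 characters left out ...]
 np.int64(686), np.int64(-140), np.int64(-2)), (371, np.int64(692), np.int64(-140), np.int64(-1)), (374, np.int64(696), np.int64(-139), np.int64(1)), (377, np.int64(689), np.int64(-120), np.int64(44)), (380, np.int64(689), np.int64(-113), np.int64(60)), (383, np.int64(713), np.int64(-140), np.int64(1)), (386, np.int64(720), np.int64(-141), np.int64(-3)), (389, np.int64(724), np.int64(-140), np.int64(0)), (392, np.int64(729), np.int64(-140), np.int64(0)), (395, np.int64(736), np.int64(-141), np.int64(-2))]
roller [[579.7  99.4  62. ]] [579.5  99.5  64.2]
post [[558.9  70.9  66. ]] [558.2  70.8  65.5]
end [[506.4 -19.   64. ]] [506.3 -19.9  60.8]
spout [[638.9 131.7 110. ]] [629.1 131.4 149.8]
```

View pics/w0c.png

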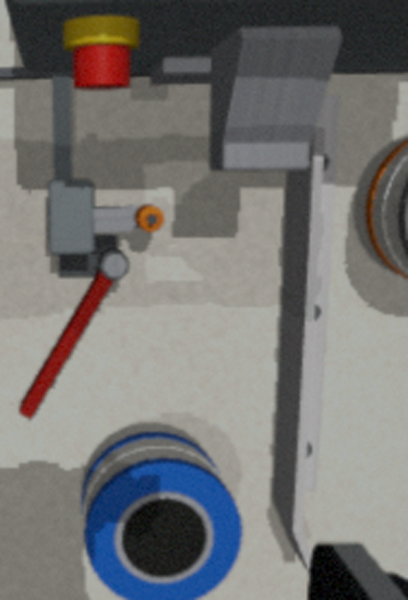

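```bash
cat >> h.py <<'E'
import json,os
if os.path.exists('fr.json'):
    F=json.load(open('fr.json')); O=np.array(F['O']); GX=np.array(F['gx']); GY=np.array([-GX[1],GX[0]])
    def W(x,y,z): return list(O+GX*x+GY*y)+[z]
    def G(p): d=np.asarray(p)[:2]-O; return np.array([d@GX,d@GY])
def force(): return np.array(bot.read_state()['ft_force'])
E
python3 - <<'E'
from h import *
c=dict(np.load('w0.npz',allow_pickle=True)); P=cloud(c)[100:255,366:396].reshape(-1,3)
P=P[(P[:,2]>12)&(P[:,2]<55)&(P[:,1]>-95)&(abs(P[:,0]-680)<6)]
vx,vy,x0,y0=map(float,cv2.fitLine(P[:,:2].astype(np.float32),cv2.DIST_HUBER,0,.01,.01).ravel())
s=np.sign(vy); gx=np.array([vx,vy])*s; gy=np.array([-gx[1],gx[0]]); f0=np.array([x0,y0])
post=onplane(c,[302.5,151],66)[0,:2]; rol=onplane(c,[317,131],62)[0,:2]
print('gx',gx,'post gy',(post-f0)@gy-50,'roller gy',(rol-f0)@gy-50)
along=np.mean([(post-f0)@gx+59,(rol-f0)@gx+32]); print((post-f0)@gx+59,(rol-f0)@gx+32)
O=f0+gy*50+gx*along; json.dump(dict(O=list(O),gx=list(gx)),open('fr.json','w')); print('O',O)
m=blue(c).astype(np.uint8); m[:215]=0;m[:,:270]=0;m[:,380:]=0
Pc=cloud(c)[...,2]; m[~(abs(Pc-95)<6)]=0
v,u=np.nonzero(m);(a,b),ax,_=cv2.fitEllipse(cv2.convexHull(np.c_[u,v].astype(np.float32))); p=onplane(c,[[a,b],[a+ax[0]/2,b],[a-ax[0]/2,b]],95)
print('can',p[0],'dia',p[1,0]-p[2,0]); d=p[0,:2]-O; print('can g',d@gx,d@gy)
e=onplane(c,[267,210],64)[0,:2]-post; print('a',np.arctan2(-(e@gx),-(e@gy)),np.hypot(*e))
E
```

```text
gx [-0.01875382  0.99982411] post gy 69.89382246693381 roller gy 48.52076941129606
108.27677434990753 109.3710206653712
O [627.65915452 131.7250022 ]
can [590.0889697  -91.33690436  95.        ] dia 90.67851020939099
can g -222.31808715033554 41.746838300638615
a 2.1181141448971204 104.11791023026039
```

Run:
```python
from h import *
c=np.array([-222.3,41.7]); t=np.array([-140,1.]); d=(t-c)/np.hypot(*(t-c)); dw=GX*d[0]+GY*d[1]; q=att(dw,.35)
s=c-d*(47+15+25); e=t-d*(47+15)
bot.move_gripper(40)
bot.move_to(W(*s,170),q); bot.servo_line(W(*s,43),speed=150)
f0=force(); hit=bot.servo_line(W(*e,43),speed=45,until_force=12)
st=bot.read_state(); print(hit,st['clock'],G(st['ee_pos']),G(st['ee_pos'])+d*62,force()-f0,st['grip_width'])
c=grab('top'); m=blue(c)&(abs(cloud(c)[...,2]-95)<10); m[:,:200]=0;m[:,400:]=0;m[:120]=0
v,u=np.nonzero(m);(a,b),ax,_=cv2.fitEllipse(cv2.convexHull(np.c_[u,v].astype(np.float32)));print('can g',G(onplane(c,[a,b],95)[0]),ax)
cv2.imwrite('pics/s1.png',grab('scene')['image'][150:350,150:400])
```

```text
False 8.8583 [-195.69355953   28.49569117] [-140.11805623    1.01181529] [ 0.06453138 -1.18936427 -0.46194925] 39.82802633702386
can g [-141.27807309    3.7578698 ] (36.23354721069336, 37.078407287597656)
```

View pics/s1.png

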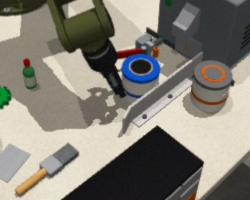

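The canister has moved to about (-141, 2) and is upright. I'll realign with the lane and push.

Run:
```python
from h import *
p=G(bot.read_state()['ee_pos']); d=np.array([.895,-.446]); b=p-d*25
bot.servo_line(W(*b,43),speed=100)
q=att(GX,.35); bot.move_to(W(-141-62-22,-1,43),q); bot.dwell(.2)
f0=force(); np.save('f0.npy',f0)
def push(x,sp,lim):
    n=force()-f0; h=bot.servo_line(W(x-62,-1,43),speed=sp,until_force=lim-abs(n@np.r_[GX,0]))
    s=bot.read_state(); f=force()-f0; print(h,round(s['clock'],2),G(s['ee_pos'])+[62,0],'along',f[:2]@GX,'across',f[:2]@GY,f[2]); return h
(push(-72,45,18) or push(-45,14,21) or push(-20,14,21) or push(-10,10,20.5))
```

```text
False 12.15 [-72.11271235  -1.01570311] along -2.194175988207632 across 3.1134467692295886 -0.3744310172205383
False 14.22 [-46.14778421  -0.27719463] along -13.448104547416063 across 10.55082098542349 4.233250307169429
False 16.16 [-20.24296781  -0.40194816] along -6.013160295372919 across 6.881843016910301 1.0168562969782562
False 17.31 [-10.03265162  -1.01207297] along 0.44292752517172707 across -0.5845994306248607 0.04095701176405435
```

Run:
```python
from h import *
f0=np.load('f0.npy')
for x in (-6,-3,0,3,6,9,12):
    n=np.linalg.norm(force()-f0)
    h=bot.servo_line(W(x-62,1.5,43),speed=6,until_force=max(21.5-n,1))
    s=bot.read_state(); f=force()-f0; print(x,h,round(s['clock'],2),(G(s['ee_pos'])+[62,0]).round(2),'along',round(f[:2]@GX,1),'across',round(f[:2]@GY,1),f[2].round(1))
    if h: break
bot.dwell(.3); s=bot.read_state(); f=force()-f0; print((G(s['ee_pos'])+[62,0]).round(2),'along',f[:2]@GX,f[:2]@GY)
c=grab('wrist'); cv2.imwrite('pics/w1.png',c['image'])
```

```text
-6 False 18.24 [-6.04  1.47] along 0.3 across 0.8 -0.0
-3 False 18.89 [-2.98  1.52] along 0.2 across 0.2 0.2
0 False 19.54 [-1.18  1.28] along -8.9 across -0.8 0.5
3 False 20.19 [1.68 1.3 ] along -9.9 across 0.3 -0.1
6 False 20.84 [4.61 1.3 ] along -10.9 across -0.1 -0.8
9 True 21.19 [4.43 1.14] along -6.1 across -1.3 3.8
[4.4  1.12] along -5.285266000821849 -0.9195309059956732
```

View pics/w1.png

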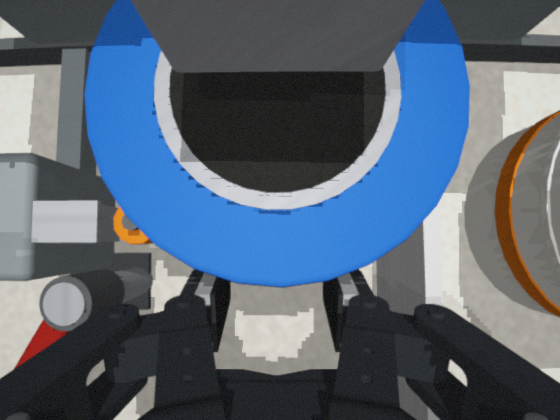

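Steady 10 N over about 6 mm and then a sharp rise fits the button bottoming out. I'll confirm with a second slow push and check for stiff contact.

Run:
```python
from h import *
f0=np.load('f0.npy')
for x in (5,6,7,8,9,10):
    n=np.linalg.norm(force()-f0)
    h=bot.servo_line(W(x-62,1.2,43),speed=3,until_force=max(21.5-n,1))
    s=bot.read_state(); f=force()-f0; print(x,h,round(s['clock'],2),(G(s['ee_pos'])+[62,0]).round(2),'along',round(f[:2]@GX,1),'across',round(f[:2]@GY,1),f[2].round(1))
    if h: break
c=grab('wrist'); P=cloud(c); m=blue(c)&(abs(P[...,2]-95)<8)
# roller-relative: centre of the lid's front arc against the roller/post of the same picture
v,u=np.nonzero(m); hull=cv2.convexHull(np.c_[u,v].astype(np.int32))[:,0]; hull=hull[hull[:,1]>80]
g=np.array([G(p) for p in onplane(c,hull,95)]); A=np.c_[2*g,np.ones(len(g))]; k=np.linalg.lstsq(A,(g**2).sum(1),rcond=None)[0]; print('lid centre',k[:2],'r',np.sqrt(k[2]+k[0]**2+k[1]**2),len(g))
print('post here',G(onplane(c,[65,302],66)[0]))
```

```text
5 False 21.97 [4.36 1.07] along -4.1 across 0.0 -1.3
6 False 22.45 [4.71 1.03] along -10.4 across 0.5 0.2
7 False 22.93 [4.99 0.98] along -15.5 across 1.0 1.6
8 True 23.26 [4.49 1.01] along -5.8 across 0.8 2.9
lid centre [0.33983391 0.48888614] r 48.31863968185245 40
post here [-56.97268218  68.76975299]
```

The contact is rigid, so the canister is home. Now I'll retreat and swing the keeper.

Run:
```python
from h import *
bot.servo_line(W(-130,1,50),speed=100); bot.servo_line(W(-150,1,150),speed=200)
c=grab('wrist'); m=blue(c)&(abs(cloud(c)[...,2]-95)<8); v,u=np.nonzero(m); print('lid front gx, mid gy',[G(p) for p in onplane(c,[[u[v.argmax()],v.max()]],95)])
q=att(GX); post=np.array([-59,70.])
def ctr(a,extra=0,r=88):
    return post+r*np.array([-np.sin(a),-np.cos(a)])+(5+11*abs(np.cos(a))+14.5*abs(np.sin(a))+extra)*np.array([-np.cos(a),np.sin(a)])
bot.move_to(W(*ctr(2.118,14),150),q); bot.move_gripper(0); bot.servo_line(W(*ctr(2.118,14),52),speed=120)
f0=force()
for a in np.linspace(2.0,.12,12):
    h=bot.servo_line(W(*ctr(a),52),speed=90,until_force=15)
    if h: print('hit',a,force()-f0); break
else:
    h=bot.servo_line(W(*ctr(-.12),52),speed=15,until_force=8)
s=bot.read_state(); print(h,s['clock'],G(s['ee_pos']),force()-f0)
cv2.imwrite('pics/w2.png',grab('wrist')['image'])
```

```text
lid front gx, mid gy [array([-52.08419341,  -0.14870938])]
True 31.975 [-72.74637615 -18.06059627] [ 1.10514615 -1.92925361  1.93508367]
```

View pics/w2.png

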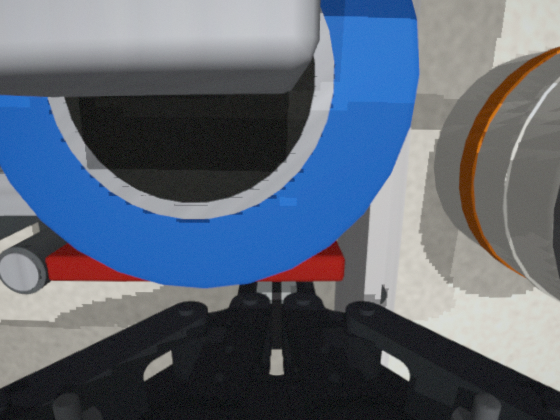

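The picture shows the bar lying square across the lane, from (50,262) to (343,262). I'll back off and verify the bar angle and the canister's position against the post.

Run:
```python
from h import *
q=att(GX)
bot.servo_line(W(-110,-18,60),speed=100); bot.servo_line(W(-120,10,260),speed=250)
c=grab('wrist'); P=cloud(c)
m=blue(c)&(abs(P[...,2]-95)<8); v,u=np.nonzero(m); hull=cv2.convexHull(np.c_[u,v].astype(np.int32))[:,0]
g=np.array([G(p) for p in onplane(c,hull,95)]); g=g[(g[:,0]<-12)]
k=np.linalg.lstsq(np.c_[2*g,np.ones(len(g))],(g**2).sum(1),rcond=None)[0]; print('lid',k[:2],np.sqrt(k[2]+k[0]**2+k[1]**2),'front',g[:,0].min(),'sides',g[:,1].min(),g[:,1].max())
m=red(c)&(abs(P[...,2]-58)<12); v,u=np.nonzero(m); b=np.array([G(p) for p in onplane(c,np.c_[u,v],64)]); s=(abs(b[:,0]+60)<12)&(b[:,1]<66); b=b[s]
fe=np.array([b[abs(b[:,1]-y)<2][:,0].min() for y in range(-36,56,4)]); print('bar front edge slope',np.polyfit(np.arange(-36,56,4),fe,1),b[:,1].min())
cv2.imwrite('pics/w3.png',c['image']); np.savez('w3.npz',**c); print(bot.read_state()['clock'])
```

```text
lid [0.30056359 0.32997871] 48.77694072261907 front -48.496724310982856 sides -44.13507953400386 45.8239471247368
bar front edge slope [-2.92147072e-03 -6.19448585e+01] -40.80065535753508
33.5667
```

View pics/w3.png

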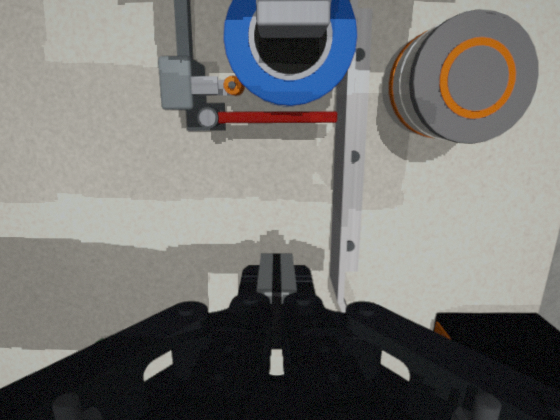

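The bar is shut (about 0.003 rad off square). The lid centre is at (0.3, 0.3), unchanged since the firm push against the stop, and the gripper is clear. Handing in.

```bash
python3 -c "
from h import *
print(bot.finish_job())"
```

```text
the job is handed in; nothing more can be done
None
```

I handed the job in at about 34 s; no verdict came back. The canister is pressed home against the rear stop (stopped at about 21.5 N, under the 25 N limit), the keeper bar is shut and the gripper is clear; camera checks of its final position are only good to about 2 mm.

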